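# Neutralise a trackball in the ioniser's air stream

## Robot

A 6-joint arm with a two-finger parallel gripper is mounted at the origin on the work surface. World frame = base frame: x ahead of the robot, y to its left, z up, the work surface at z = 0. Lengths are in m, angles in degrees, forces in N, time in s.
With the tool pointing down it reaches from about 0.375 to 0.9 m from the base axis. Payload 3.1 kg.
Tool frame: the origin (TCP) lies on the centre line of the jaws, within the pads' length; the fingertips stand 22 mm ahead of it and the grasp point (between the pads) lies 3 mm ahead of it; y points along the fingers, z is the direction in which the jaws open and shut, and the axes are right-handed (so a half turn about y gives the same grasp; the last joint's range is limited). The gripper opens to 87 mm and grips with 3 to 60 N. Pads are 19 mm wide; open, the fingers measure 117 mm over their backs; the gripper's body (75 mm by 190 mm) begins 51 mm behind the grasp point.
Start: joints at [-78.123, 30.224, 82.088, -0, 67.689, -10.227], TCP at [0.235, -0.579, 0.245] pointing down, gripper open.
Joint ranges: [-176.69, 176.69], [-43.24, 126.21], [12.49, 139.97], [-82, 262], [0, 151.66], [-163.58, 163.58]. Speed limits (degrees/s): [159.86, 159.86, 180, 180, 180, 180].

## Interface

Orientations are given as a 3x3 rotation matrix whose columns are the frame's x, y, z axes.
In Python, from rig import bot gives the robot as it stands.
- The arm moves only by the tool jog_arm, never from a script. Its argument "motion" is one flat list of numbers, 6 for each row, row after row: the shift along the tool's x, y, z in mm, then the turn, a rotation vector about the tool's x, y, z in degrees. A call has 1 to 20 rows; each row is the pose to reach, as a shift and turn from the pose commanded when the call began, along the tool's axes at that moment; what a row does not reach only later rows make up. A row lasts 1/8 s, in which the tool goes at most 62.5 mm and 10.7 degrees, less where a joint would pass 70% of its speed; a pose out of reach is approached as far as the arm can. A call with a gripper value outside its range is refused whole. "gripper" is the opening, from 0 (shut) to 1 (fully open), set as the call begins (left out, the last holds). The fingers move at their own pace and stop on an object; the grip force is fixed at half the most. Time passes only in rows, so rows that repeat a pose let the fingers close. It gives the time, the measured TCP pose, the force and the opening at its end, in the units of the state.
- bot.read_state(): the state, without advancing time (a new reading comes with each control period).
- bot.capture(name): name is "side" or "top"; returns (picture, depth): 480x640x3 uint8, red, green, blue; 480x640 float32, m along the optical axis (not along the pixel's ray), 0 where there is no reading.
- bot.get_calibration(name): a dict with "mtx" (3x3 intrinsics, pixels), "k1" (the pictures are not rectified: a ray, as slopes to the right and down, at radius r is drawn at 1 + k1 r^2 times it, then the intrinsics apply), "pose" (4x4, takes a point from camera to world coordinates). Camera axes: x right, y up, looking along -z (the intrinsics and any distortion apply to the point x, -y, -z); pixel columns grow to the right and rows downward; lengths in m; the calibration is good to about 2 mm. A picture is of the moment at which its call begins. get_calibration takes no time and is no camera call.
- bot.hand_in(): hands the job in, once; it reports no verdict.
The state is a dict: "time_s": time; "joint_positions": joint angles; "qvel": joint speeds; "tau": joint torques, N m; "position": TCP position; "tcp_rot": TCP orientation; "force": force on the tool from outside, world axes, zero at the start; "moment": the same for the moment, N m; "opening": opening from 0.0 (shut) to 1.0 (fully open).
Only numpy, scipy, OpenCV 4.12 (cv2) and the standard library are available. Lean on these libraries where they do the work, as an engineer would, in place of code of your own. Each camera call takes 0.05 s, during which the arm holds its last target.

## Task

Turn the selector on top of the bench ioniser to its green mark. Then pick up the black tray by its handle and hold the loose orange ball in the air stream: tray level, ball end towards the grille, the ball 10 to 20 cm straight out in front of the middle of the grille. Keep the ball in its pocket all the way, leave the other things on the bench where they are, and finish while still holding the tray there, steady.

Things in the scene. Friction and masses are not known exactly. Their poses are not given: they have to be found in the camera images.
- ioniser: Bench ioniser, fixed, on the left of the bench: light grey case 150 mm wide (its y), 90 mm deep (its x), top face 190 mm above the bench; side screws reach 88 mm from its centre along y. Origin at the centre of its footprint, z up. Its front with the round grille faces its own -x (roughly to the robot's right); +x is its rear.
- outlet (a point): Centre of the round grille (120 mm across) on the ioniser's front face, 105 mm above the bench, 45 mm from the ioniser's origin. Axes as the ioniser's: the air blows level along -x, y is across the grille, z up. The wire guard stands 8 mm out from the face.
- selector (a joint): Rotary selector on top of the ioniser; rad, growing clockwise from above. Four click positions 0.698 apart: 0 off (thin black mark), 0.698 low (grey mark), 1.396 medium (wide green mark), 2.094 high (grey mark); stops just past off and high. A spring-like detent (about 0.06 N m between clicks) pulls it to the nearest. Starts at off or low.
- knob_grip (a point): Grip point of the selector, on its vertical axis, 222 mm above the bench; x is along its white pointer line, z up. Black bar 44 mm (x) by 14 mm thick (y), 32 tall, top 8 mm above this point; skirt 46 mm across, its top 23 mm below. At value q the pointer stands 1.047 - q counter-clockwise from the ioniser's +x. White dial plate 86 mm across.
- tray: Black plastic tray, loose, 150 mm (x) by 84 mm (y), rim 12 mm high, about 150 g; starts flat on the blue mat. Origin at the centre of its underside, z up. The ball pocket is at its +x end, a bay with low ribs at the -x end. A bail handle stands over its middle: two posts and a grip bar.
- handle (a point): Centre of the tray's grip bar, 67 mm above the tray's underside, over its centre. Axes as the tray's. The bar is 58 mm long along x, 14 mm thick along y (the faces to pinch, from above) and 16 mm tall.
- pocket (a point): Centre of the ball when in the middle of its pocket: 48 mm along the tray's +x, 20 mm above its underside. The pocket is a raised ring, 43 mm across outside, 29 inside, its rim only 4 mm above the tray's floor: the ball can roll about 4 mm to each side and climbs out at about 40 degrees of tilt or on a hard jerk.
- ball_center (a point): Centre of the orange trackball ball, 34 mm in diameter, about 35 g, loose in the tray's pocket.
- trackball: Bystander, loose: dark grey trackball housing without its ball, 118 by 72 by 29 mm. Origin under its centre.
- screwdriver: Bystander, loose: screwdriver 160 mm long with a green handle, lying on the bench. Origin under its middle.
- multimeter: Bystander, loose: grey multimeter 150 by 75 by 42 mm. Origin under its centre.
- board: Bystander, loose: green circuit board 115 by 85 mm, parts up to 13 mm high. Origin under its centre.

How it is judged:
By the outcome, as a careful person would: the job done as asked, in the order asked, and still so for the second after the job is handed in, while the arm keeps its last pose, push and grip.
It also fails if it takes over 61 s, if anything falls off the work surface, if the arm or the gripper's body presses on something with over 40 N, if the wrist force passes 120 N, or if a joint passes its speed limit or range.

## Working session

There is one attempt and no reset: what is moved stays moved. The work goes in short steps, Python scripts to look and compute and a tool call to move; the robot and the scene stay as the last step left them, time stands still between calls to the robot, and variables do not carry over. Pictures are saved under pics/ and viewed, and the job is handed in when it is done.

Besides the shell and the picture viewer there is one more tool, called as a command line: name --argument value ..., lists and objects as JSON in quotes. jog_arm: Moves the arm, as the interface text tells. Its arguments: {"type":"object","properties":{"motion":{"type":"array","items":{"type":"number"}},"gripper":{"type":"number"}},"required":["motion"]}

```bash
mkdir -p pics; ls; python3 - <<'E'
from rig import bot
import cv2,numpy as np
s=bot.read_state();print({k:np.round(v,3).tolist() for k,v in s.items()})
for n in("side","top"):
    c=bot.get_calibration(n);print(n,c)
    p,d=bot.capture(n);cv2.imwrite(f"pics/{n}0.png",p[:,:,::-1]);np.savez(f"{n}0.npz",p=p,d=d)
E
```

```text
pics
{'time_s': 0.0, 'joint_positions': [-78.123, 30.279, 82.157, 0.001, 67.688, -10.226], 'qvel': [-0.044, 0.068, 0.055, -0.08, 0.038, 0.001], 'tau': [0.001, -44.004, -17.659, 0.063, 0.058, -0.0], 'position': [0.235, -0.578, 0.244], 'tcp_rot': [[-0.927, -0.0, 0.376], [-0.376, 0.002, -0.927], [-0.0, -1.0, -0.002]], 'force': [0.78, -0.258, 0.031], 'moment': [0.02, -0.059, -0.004], 'opening': 1.004}
side {'mtx': array([[439.27526857,   0.        , 317.63892357],
       [  0.        , 439.27526857, 238.79505099],
       [  0.        ,   0.        ,   1.        ]]), 'k1': -0.11179796719400997, 'pose': array([[-0.96292423,  0.21670912, -0.16066765,  0.45850123],
       [-0.26965406, -0.75557392,  0.59698806,  0.46080035],
       [ 0.00797647,  0.61817895,  0.78599692,  0.85618103],
       [ 0.        ,  0.        ,  0.        ,  1.        ]])}
top {'mtx': array([[529.47234855,   0.        , 323.3758856 ],
       [  0.        , 529.47234855, 240.08359408],
       [  0.        ,   0.        ,   1.        ]]), 'k1': -0.011572253713724378, 'pose': array([[-0.0064449 ,  0.99175456, -0.12798964,  0.4314373 ],
       [-0.99997758, -0.00615892,  0.00263001, -0.06173287],
       [ 0.00182005,  0.12800372,  0.99177202,  1.3448279 ],
       [ 0.        ,  0.        ,  0.        ,  1.        ]])}
```

View pics/side0.png

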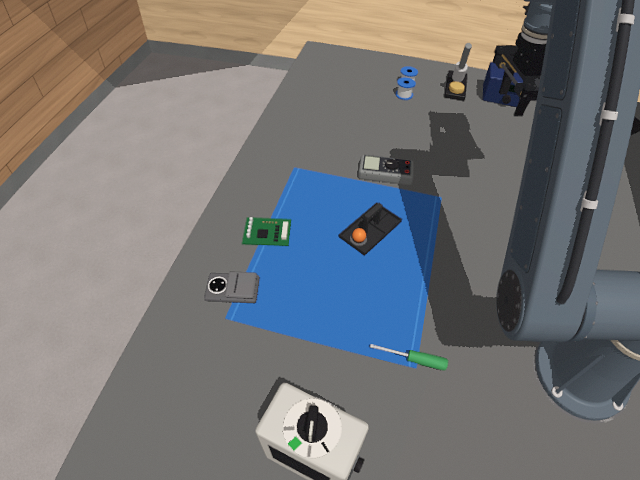

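View pics/top0.png

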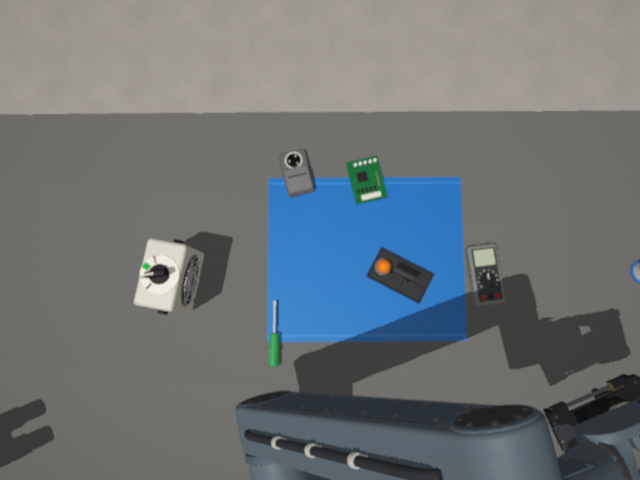

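```bash
cat > h.py <<'E'
import numpy as np,cv2
from rig import bot
C={n:bot.get_calibration(n) for n in("side","top")}
def ray(n,u,v):
    c=C[n];K=c["mtx"];k=c["k1"]
    x=cv2.undistortPoints(np.array([[[u,v]]],float),K,np.array([k,0,0,0,0.]))[0,0]
    d=c["pose"][:3,:3]@np.array([x[0],-x[1],-1.]);return c["pose"][:3,3],d
def onz(n,u,v,z):
    o,d=ray(n,u,v);return o+d*(z-o[2])/d[2]
def proj(n,P):
    c=C[n];p=c["pose"][:3,:3].T@(np.asarray(P)-c["pose"][:3,3]);x,y=p[0]/-p[2],-p[1]/-p[2]
    f=1+c["k1"]*(x*x+y*y);K=c["mtx"];return np.array([K[0,0]*x*f+K[0,2],K[1,1]*y*f+K[1,2]])
def grid(n,D):
    c=C[n];v,u=np.mgrid[0:480,0:640]
    x=cv2.undistortPoints(np.stack([u,v],-1).reshape(-1,1,2).astype(float),c["mtx"],np.array([c["k1"],0,0,0,0.])).reshape(480,640,2)
    P=np.stack([x[...,0]*D,-x[...,1]*D,-D],-1);return P@c["pose"][:3,:3].T+c["pose"][:3,3]
def both(a,b):
    o1,d1=ray("side",*a);o2,d2=ray("top",*b)
    t=np.linalg.lstsq(np.stack([d1,-d2],1),o2-o1,rcond=None)[0];p,q=o1+t[0]*d1,o2+t[1]*d2
    return (p+q)/2,np.linalg.norm(p-q)
E
python3 - <<'E'
import numpy as np,cv2
for n,(x,y,w,h),f in (("side",(240,370,140,110),5),("top",(120,225,100,100),6),("top",(350,230,100,80),8),("side",(320,190,100,75),8)):
    p=np.load(n+"0.npz")["p"][y:y+h,x:x+w,::-1]
    cv2.imwrite(f"pics/{n}_{x}.png",cv2.resize(p,None,fx=f,fy=f,interpolation=cv2.INTER_CUBIC))
E
```

```text
(no output)
```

View pics/side_240.png

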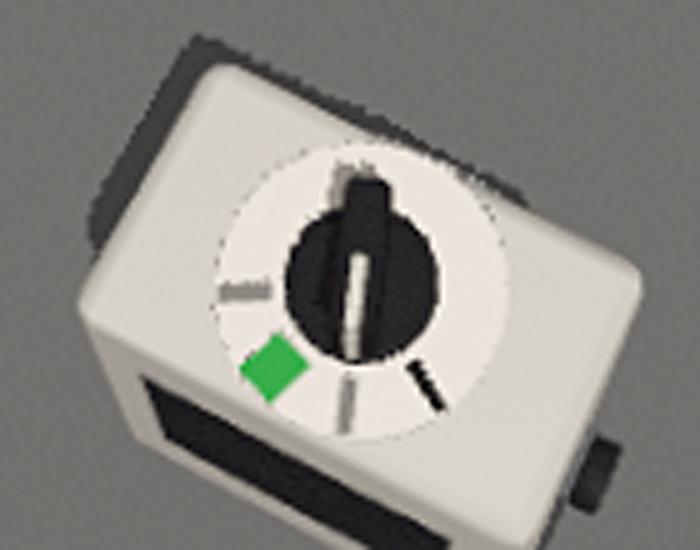

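View pics/top_120.png

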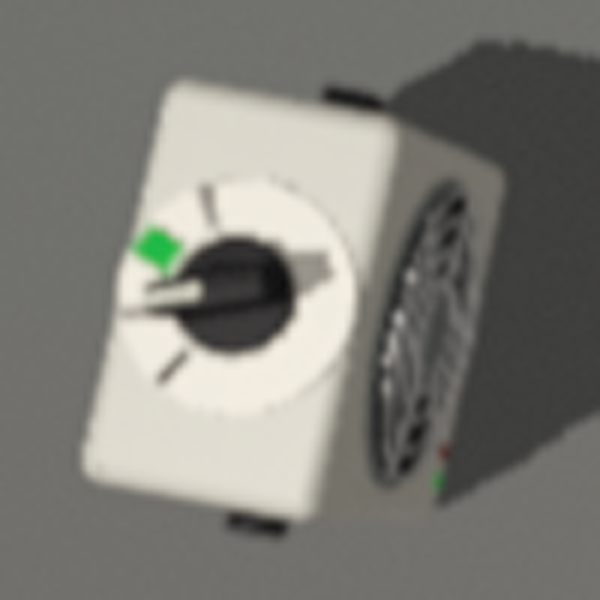

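View pics/top_350.png

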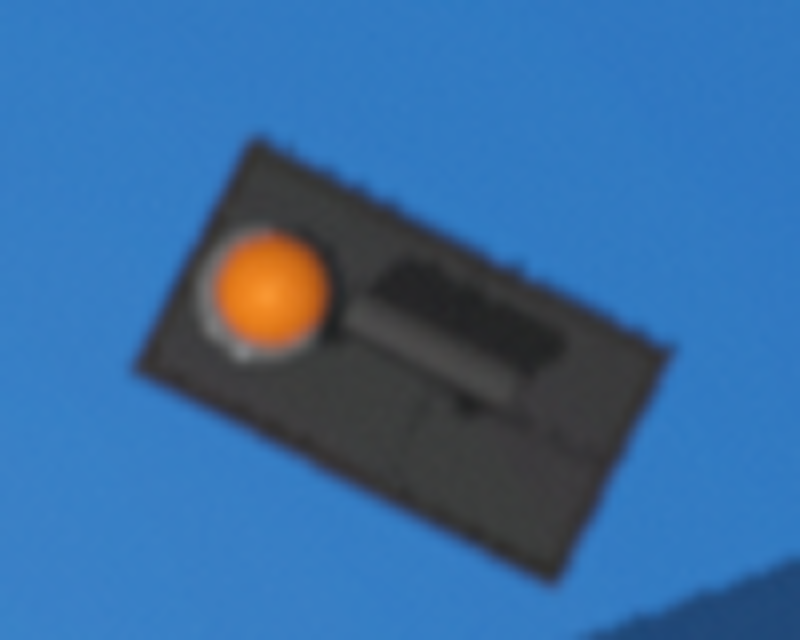

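View pics/side_320.png

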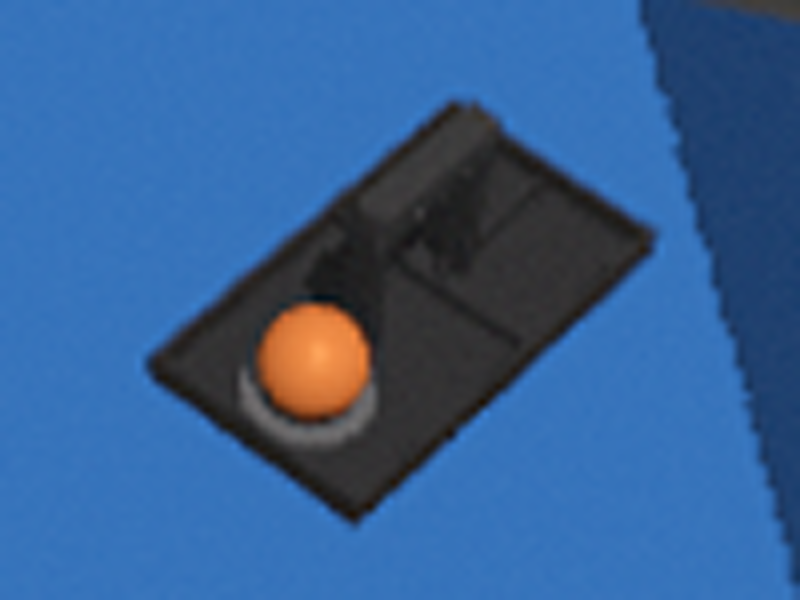

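```bash
python3 - <<'E'
from h import *
L={n:np.load(n+"0.npz") for n in("side","top")}
for n in L:
    W=grid(n,L[n]["d"]);ok=L[n]["d"]>0
    m=ok&(abs(W[...,2]-.19)<.006)&(W[...,1]>.15)&(W[...,0]>.2)&(W[...,0]<.8)
    k,lab,st,_=cv2.connectedComponentsWithStats(m.astype(np.uint8));j=1+st[1:,4].argmax()
    pts=W[lab==j][:,:2]
    print(n,"ion top",len(pts),np.median(W[lab==j][:,2]),cv2.minAreaRect((pts*1000).astype(np.float32)))
    # tray: dark on mat, by colour, contour cast onto plane z=.012
    p=L[n]["p"].astype(int)
    x,y,w,h=(360,240,80,70) if n=="top" else (330,195,80,65)
    s=np.zeros((480,640),bool);s[y:y+h,x:x+w]=1
    mm=(s&(p[...,2]<p[...,0]*1.6+30)&(p[...,2]<110)).astype(np.uint8)
    k,lab,st,_=cv2.connectedComponentsWithStats(mm);j=1+st[1:,4].argmax()
    c=cv2.findContours((lab==j).astype(np.uint8),cv2.RETR_EXTERNAL,cv2.CHAIN_APPROX_NONE)[0][0][:,0]
    q=np.array([onz(n,u,v,.012)[:2] for u,v in c]);print(n,"tray",len(c),cv2.minAreaRect((q*1000).astype(np.float32)))
    o=(p[...,0]>180)&(p[...,2]<90)&(p[...,1]<170)&s
    v,u=np.nonzero(o);print(n,"ball px",u.mean(),v.mean(),len(u),onz(n,u.mean(),v.mean(),.021))
    hb=ok&s&(W[...,2]>.055)&(W[...,2]<.09);P=W[hb];print("handle",len(P),P.mean(0),np.median(P[:,2]),cv2.minAreaRect((P[:,:2]*1000).astype(np.float32)))
    g=(p[...,1]>p[...,0]+60)&(p[...,1]>p[...,2]+60)&(W[...,2]>.17);v,u=np.nonzero(g);print("green",len(u),onz(n,u.mean(),v.mean(),.191))
    print("knobtop",[ (len(Q),Q.mean(0)) for Q in [W[ok&(W[...,2]>.22)&(W[...,2]<.24)&(W[...,1]>.25)&(W[...,1]<.4)]]])
for z in(.19,):
  print("pointer",onz("side",240+358/5,370+255/5,.23),onz("side",240+350/5,370+358/5,.19), onz("top",120+200/6,225+290/6,.23),onz("top",120+125/6,225+313/6,.19))
# bystanders
p=L["top"]["p"];
for nm,a in dict(mm=[(470,247),(495,243),(503,300),(480,304)],sd=[(276,300),(274,366)],tb=[(280,152),(305,150),(315,190),(292,196)]).items(): print(nm,[np.round(onz("top",*q,.03)[:2],3).tolist() for q in a])
E
```

```text
side ion top 5154 0.19005083762544872 ((508.30950927734375, 296.1042785644531), (90.39939880371094, 149.76641845703125), 78.75579833984375)
side tray 128 ((513.5277099609375, -253.29690551757812), (157.94618225097656, 86.91712951660156), 62.24226760864258)
side ball px 359.18110236220474 234.29921259842519 127 [ 0.53541541 -0.21498865  0.021     ]
handle 167 [ 0.5146214  -0.25171782  0.07173158] 0.07373410471185082 ((513.7581787109375, -255.57432556152344), (58.33970642089844, 15.551919937133789), 61.85012435913086)
green 98 [0.52463789 0.32279825 0.191     ]
knobtop [(335, array([0.50817653, 0.29711617, 0.22910277]))]
top ion top 2192 0.1887165351588589 ((508.1728210449219, 293.63397216796875), (89.70204162597656, 146.6611785888672), 78.16572570800781)
top tray 160 ((514.4408569335938, -257.10302734375), (147.0044708251953, 82.65054321289062), 62.02835464477539)
top ball px 382.95 266.2083333333333 120 [ 0.53534141 -0.21410911  0.021     ]
handle 153 [ 0.51301408 -0.25668186  0.07236071] 0.07283377385224288 ((513.3177490234375, -257.14111328125), (57.15766906738281, 13.806120872497559), 61.61276626586914)
green 33 [0.52571949 0.323609   0.191     ]
knobtop [(147, array([0.50697193, 0.29303185, 0.22729999]))]
pointer [0.50777569 0.29741244 0.23      ] [0.5049452 0.3160906 0.19     ] [0.50688553 0.29409206 0.23      ] [0.50138648 0.33388932 0.19      ]
mm [[0.581, -0.432], [0.591, -0.495], [0.449, -0.508], [0.44, -0.451]]
sd [[0.453, 0.053], [0.293, 0.057]]
tb [[0.829, 0.044], [0.834, -0.02], [0.729, -0.045], [0.714, 0.013]]
```

```bash
cat >> h.py <<'E'
from scipy.spatial.transform import Rotation as Ro
def Rh(a):
    a=np.radians(a);z=np.array([np.cos(a),np.sin(a),0]);y=np.array([0,0,-1.]);return np.stack([np.cross(y,z),y,z],1)
def plan(T):
    s=bot.read_state();p=np.array(s["position"]);R=np.array(s["tcp_rot"])
    print("t",s["time_s"],"p",np.round(p*1000,1),"head",np.degrees(np.arctan2(R[1,2],R[0,2])),"y",np.round(R[:,1],3),"F",np.round(s["force"],1),"M",np.round(s["moment"],2),"op",s["opening"],"j",np.round(s["joint_positions"],1))
    for x,y,z,h in T:
        print(np.round(R.T@(np.array([x,y,z])-p*1000),1).tolist(),np.round(Ro.from_matrix(R.T@Rh(h)).as_rotvec(degrees=True),1).tolist())
E
python3 -c "
from h import *
plan([(450,-350,320,-40),(560,0,320,-10),(508,295,290,8.5)])"
```

```text
t 0.1 p [ 235.1 -578.4  243.7] head -67.89628552692425 y [-0.     0.002 -1.   ] F [-0.4  0.2 -0.1] M [ 0.03 -0.01  0.03] op 0.9964846644909229 j [-78.1  30.3  82.1  -0.   67.7 -10.2]
[-285.1, -76.0, -130.9] [0.1, -27.9, -0.0]
[-518.7, -75.3, -413.8] [0.1, -57.9, -0.1]
[-581.5, -44.8, -706.6] [0.1, -76.4, -0.1]
```

jog_arm --motion '[-100,-60,-40,0,-10,0,-285,-76,-131,0,-28,0,-285,-76,-131,0,-28,0,-285,-76,-131,0,-28,0,-285,-76,-131,0,-28,0,-285,-76,-131,0,-28,0,-519,-75,-414,0,-58,0,-519,-75,-414,0,-58,0,-519,-75,-414,0,-58,0,-519,-75,-414,0,-58,0,-519,-75,-414,0,-58,0,-519,-75,-414,0,-58,0,-582,-45,-707,0,-76.4,0,-582,-45,-707,0,-76.4,0,-582,-45,-707,0,-76.4,0,-582,-45,-707,0,-76.4,0,-582,-45,-707,0,-76.4,0,-582,-45,-707,0,-76.4,0,-582,-45,-707,0,-76.4,0,-582,-45,-707,0,-76.4,0]' --gripper 1

```text
time_s: 2.6
position: [0.5091, 0.2933, 0.2895]
tcp_rot: [[0.146, -0.0, 0.989], [-0.989, -0.001, 0.146], [0.001, -1.0, -0.0]]
force: [-1.3, 0.9, -0.4]
opening: 1.0
```

```bash
python3 - <<'E'
from h import *
plan([(508,295,226,8.5)])
for n in("side","top"):
    p,d=bot.capture(n);x,y,w,h=(220,330,180,150) if n=="side" else (90,190,160,140)
    cv2.imwrite(f"pics/{n}1.png",cv2.resize(p[y:y+h,x:x+w,::-1],None,fx=4,fy=4,interpolation=cv2.INTER_CUBIC))
E
```

```text
t 2.6 p [509.1 293.3 289.5] head 8.373922307663774 y [-0.    -0.001 -1.   ] F [-1.3  0.9 -0.4] M [-0.   -0.16  0.07] op 0.9998309462126561 j [19.1 24.5 84.6 -0.  70.9 10.7]
[-1.9, 63.5, -0.8] [0.0, -0.1, 0.0]
```

View pics/side1.png

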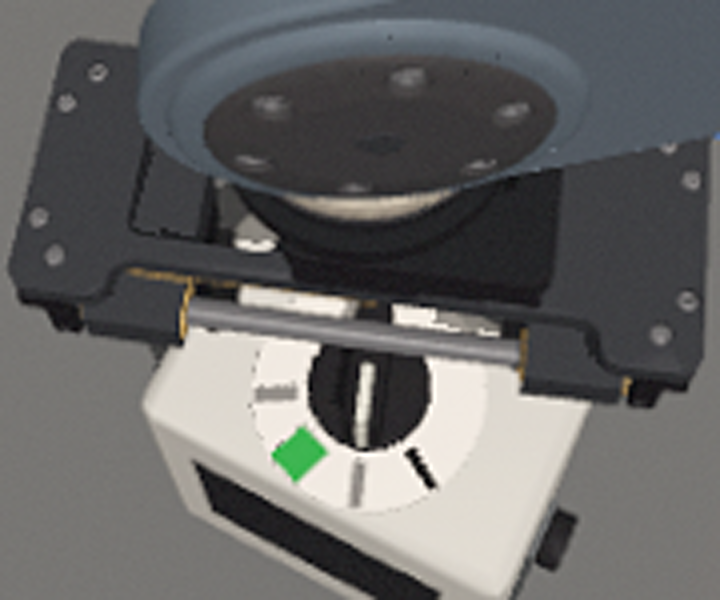

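jog_arm --motion '[-2,30,-1,0,0,0,-2,55,-1,0,0,0,-2,63,-1,0,0,0,-2,63,-1,0,0,0,-2,63,-1,0,0,0]'

```text
time_s: 3.32
position: [0.508, 0.2969, 0.2277]
tcp_rot: [[0.148, 0.002, 0.989], [-0.989, 0.001, 0.148], [-0.0, -1.0, 0.002]]
force: [0.1, 0.5, -0.1]
opening: 1.0
```

jog_arm --motion '[0,0,0,0,0,0,0,0,0,0,0,0,0,0,0,0,0,0,0,0,0,0,0,0,0,0,0,0,0,0,0,0,0,0,0,0,0,0,0,0,0,0]' --gripper 0

```text
time_s: 4.2
position: [0.5071, 0.2968, 0.2265]
tcp_rot: [[0.148, -0.0, 0.989], [-0.989, -0.0, 0.148], [0.0, -1.0, -0.0]]
force: [-0.6, -0.0, -0.5]
opening: 0.288
```

jog_arm --motion '[0,0,0,0,0,0,0,0,0,0,0,0,0,0,0,0,0,0,0,0,0,0,0,0]'

```text
time_s: 4.7
position: [0.5081, 0.2969, 0.2266]
tcp_rot: [[0.148, 0.002, 0.989], [-0.989, 0.0, 0.148], [-0.0, -1.0, 0.002]]
force: [4.6, 0.7, -2.2]
opening: 0.161
```

jog_arm --motion '[0,0,0,0,8,0,0,0,0,0,16,0,0,0,0,0,24,0,0,0,0,0,32,0,0,0,0,0,40,0,0,0,0,0,40,0,0,0,0,0,40,0,0,0,0,0,40,0]'

```text
time_s: 5.7
position: [0.5085, 0.2969, 0.2267]
tcp_rot: [[-0.522, 0.003, 0.853], [-0.853, 0.0, -0.522], [-0.002, -1.0, 0.002]]
force: [4.6, 0.3, -3.3]
opening: 0.155
```

jog_arm --motion '[0,0,0,0,0,0,0,0,0,0,0,0,0,0,0,0,0,0,0,0,0,0,0,0]' --gripper 0.6

```text
time_s: 6.2
position: [0.5067, 0.2968, 0.2265]
tcp_rot: [[-0.522, -0.001, 0.853], [-0.853, -0.0, -0.522], [0.001, -1.0, -0.001]]
force: [-0.9, -0.5, 0.0]
opening: 0.523
```

jog_arm --motion '[0,-40,0,0,0,0,0,-80,0,0,0,0,0,-80,0,0,0,0]' --gripper 0.8

```text
time_s: 6.58
position: [0.5089, 0.2977, 0.3103]
tcp_rot: [[-0.522, 0.008, 0.853], [-0.853, 0.003, -0.522], [-0.006, -1.0, 0.005]]
force: [0.4, -0.6, -0.8]
opening: 0.778
```

```bash
python3 - <<'E'
from h import *
plan([(513.5,-256.5,300,-28),(513.5,-256.5,160,-28),(500,0,310,-28)])
for n in("side",):
    p,d=bot.capture(n);x,y,w,h=(220,330,180,150) if n=="side" else (90,190,160,140)
    cv2.imwrite(f"pics/{n}2.png",cv2.resize(p[y:y+h,x:x+w,::-1],None,fx=4,fy=4,interpolation=cv2.INTER_CUBIC))
E
```

```text
t 6.575 p [508.9 297.7 310.3] head -31.489054613969373 y [ 0.008  0.003 -1.   ] F [ 0.4 -0.6 -0.8] M [-0.03 -0.06  0.02] op 0.7783840375868984 j [19.5 23.4 83.   0.  73.1 50.9]
[470.2, 8.8, 293.3] [-0.3, -3.5, -0.4]
[471.1, 148.8, 292.6] [-0.3, -3.5, -0.4]
[258.5, -0.6, 147.9] [-0.3, -3.5, -0.4]
```

View pics/side2.png

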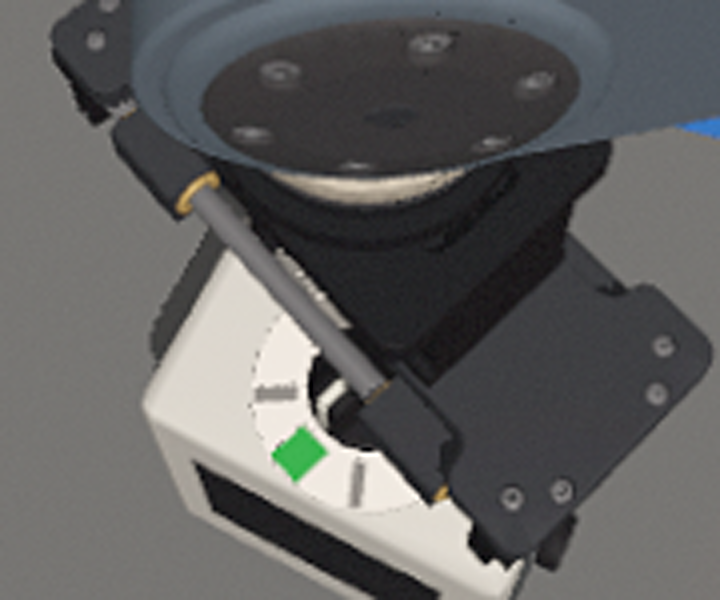

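jog_arm --motion '[100,0,60,0,-3.5,0,258,0,148,0,-3.5,0,258,0,148,0,-3.5,0,258,0,148,0,-3.5,0,258,0,148,0,-3.5,0,470,9,293,0,-3.5,0,470,9,293,0,-3.5,0,470,9,293,0,-3.5,0,470,9,293,0,-3.5,0,470,9,293,0,-3.5,0,470,9,293,0,-3.5,0,470,9,293,0,-3.5,0]'

```text
time_s: 8.12
position: [0.5109, -0.255, 0.2969]
tcp_rot: [[-0.468, -0.002, 0.884], [-0.884, 0.002, -0.468], [-0.001, -1.0, -0.002]]
force: [0.2, 0.7, 0.4]
opening: 0.801
```

```bash
python3 - <<'E'
from h import *
plan([(513.5,-256.5,160,-28),(513.5,-256.5,72,-28)])
p,d=bot.capture("side");a=cv2.resize(p[380:465,250:380,::-1],None,fx=5,fy=5,interpolation=cv2.INTER_CUBIC);cv2.imwrite("pics/side3.png",a)
cv2.imwrite("pics/side3b.png",cv2.resize(p[120:290,290:460,::-1],None,fx=3.5,fy=3.5,interpolation=cv2.INTER_CUBIC))
E
```

```text
t 8.125 p [ 510.9 -255.   296.9] head -27.90767840425206 y [-0.002  0.002 -1.   ] F [0.2 0.7 0.4] M [-0.01 -0.01 -0.  ] op 0.8014584601773566 j [-37.7  22.8  86.3   0.   71.1  -9.8]
[0.2, 136.9, 3.3] [0.1, 0.1, -0.0]
[0.3, 224.9, 3.5] [0.1, 0.1, -0.0]
```

View pics/side3.png

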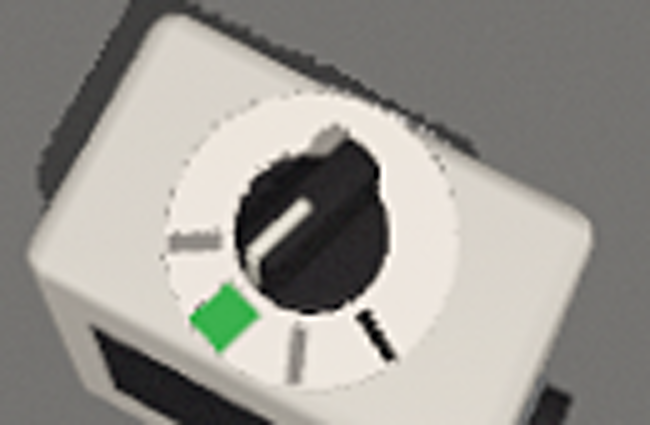

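View pics/side3b.png

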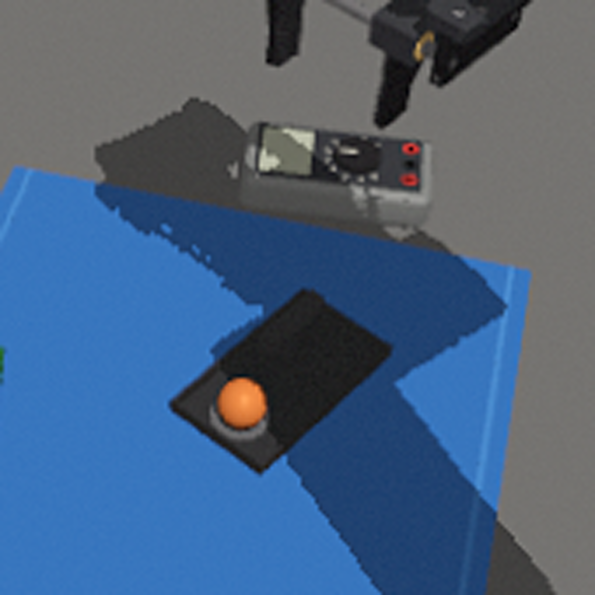

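jog_arm --motion '[0,60,2,0,0,0,0,120,2,0,0,0,0,160,2,0,0,0,0,160,2,0,0,0,0,160,2,0,0,0]' --gripper 0.7

```text
time_s: 8.8
position: [0.5143, -0.2578, 0.1392]
tcp_rot: [[-0.468, 0.002, 0.884], [-0.884, -0.002, -0.468], [0.0, -1.0, 0.003]]
force: [0.1, 0.5, 0.3]
opening: 0.7
```

```bash
python3 - <<'E'
from h import *
plan([(513.5,-256.5,71,-28)])
p,d=bot.capture("side")
cv2.imwrite("pics/side4.png",cv2.resize(p[120:290,290:460,::-1],None,fx=3.5,fy=3.5,interpolation=cv2.INTER_CUBIC))
E
```

```text
t 8.8 p [ 514.3 -257.8  139.2] head -27.920540212909586 y [ 0.002 -0.002 -1.   ] F [0.1 0.5 0.3] M [-0.03 -0.09 -0.  ] op 0.7001574550321626 j [-37.7  34.5  94.8   0.   50.6  -9.8]
[-0.8, 68.1, -1.5] [-0.2, 0.1, 0.0]
```

View pics/side4.png

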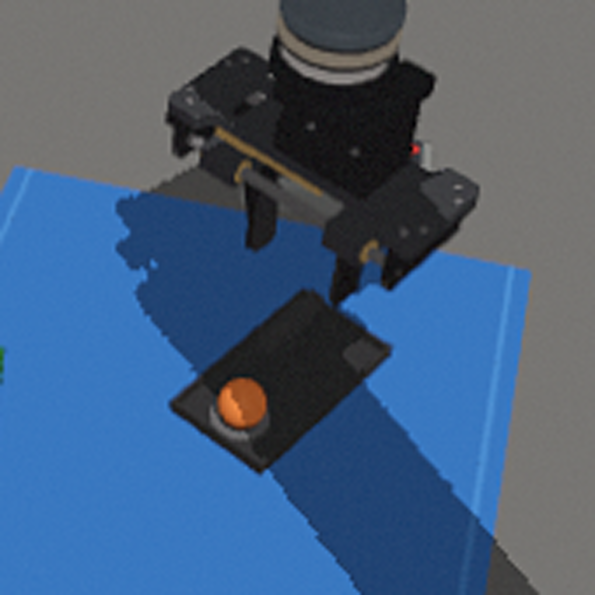

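jog_arm --motion '[0,30,0,0,0,0,0,55,0,0,0,0,-1,68,-1,0,0,0,-1,68,-1,0,0,0,-1,68,-1,0,0,0,-1,68,-1,0,0,0]' --gripper 0.4

```text
time_s: 9.6
position: [0.5134, -0.2571, 0.0706]
tcp_rot: [[-0.469, 0.002, 0.883], [-0.883, -0.001, -0.469], [0.0, -1.0, 0.002]]
force: [0.0, 1.0, 0.1]
opening: 0.404
```

jog_arm --motion '[0,0,0,0,0,0,0,0,0,0,0,0,0,0,0,0,0,0,0,0,0,0,0,0,0,0,0,0,0,0,0,0,0,0,0,0]' --gripper 0

```text
time_s: 10.35
position: [0.513, -0.2567, 0.0696]
tcp_rot: [[-0.469, 0.0, 0.883], [-0.883, -0.0, -0.469], [0.0, -1.0, 0.001]]
force: [-0.2, -0.7, 0.5]
opening: 0.16
```

```bash
python3 - <<'E'
from h import *
plan([(513.5,-256.5,71,-28)])
for n in("side","top"):
  p,d=bot.capture(n);x,y=(290,120) if n=="side" else (330,180)
  cv2.imwrite(f"pics/{n}5.png",cv2.resize(p[y:y+170,x:x+170,::-1],None,fx=3.5,fy=3.5,interpolation=cv2.INTER_CUBIC))
E
```

```text
t 10.35 p [ 513.  -256.7   69.6] head -27.994640837825695 y [ 0. -0. -1.] F [-0.2 -0.7  0.5] M [-0.08 -0.09 -0.  ] op 0.16015159794530495 j [-37.7  40.7  97.   -0.   42.2  -9.7]
[-0.5, -1.4, 0.4] [-0.0, 0.0, 0.0]
```

View pics/side5.png

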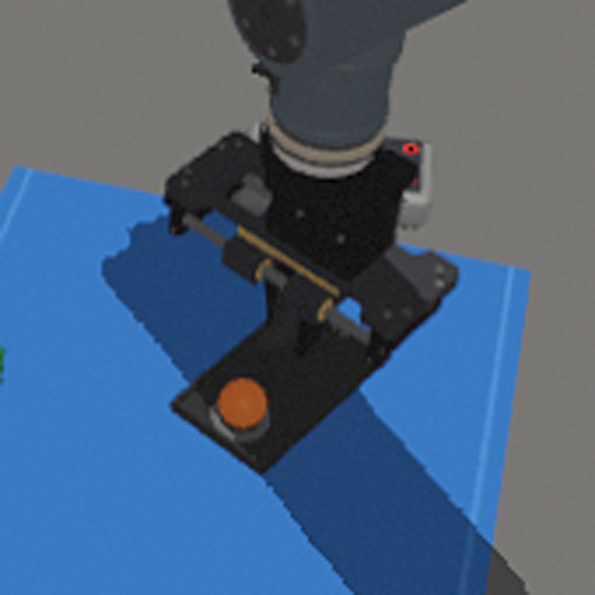

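jog_arm --motion '[0,-2,0,0,0,0,0,-5,0,0,0,0,0,-10,0,0,0,0,0,-17,0,0,0,0,0,-25,0,0,0,0,0,-34,0,0,0,0,0,-43,0,0,0,0,0,-52,0,0,0,0,0,-61,0,0,0,0,0,-69,0,0,0,0,0,-76,0,0,0,0,0,-81,0,0,0,0,0,-84,0,0,0,0,0,-86,0,0,0,0,0,-86,0,0,0,0,0,-86,0,0,0,0]'

```text
time_s: 12.45
position: [0.5126, -0.2565, 0.1553]
tcp_rot: [[-0.469, -0.0, 0.883], [-0.883, 0.0, -0.469], [-0.0, -1.0, -0.001]]
force: [0.6, -0.4, -1.8]
opening: 0.157
```

```bash
python3 - <<'E'
from h import *
plan([(460,57,154.5,-11.5)])
for n in("side","top"):
  p,d=bot.capture(n);x,y=(290,120) if n=="side" else (330,180)
  cv2.imwrite(f"pics/{n}6.png",cv2.resize(p[y:y+170,x:x+170,::-1],None,fx=3.5,fy=3.5,interpolation=cv2.INTER_CUBIC))
  W=grid(n,d);q=p.astype(int);m=(q[...,0]>q[...,2]+60)&(q[...,0]>1.5*q[...,1])&(d>0)&(W[...,1]<0)&(W[...,1]>-.4)&(W[...,2]>.05)
  v,u=np.nonzero(m);print(n,len(u),u.mean(),v.mean(),W[m].mean(0))
E
```

```text
t 12.45 p [ 512.6 -256.5  155.3] head -27.994991384594115 y [-0.  0. -1.] F [ 0.6 -0.4 -1.8] M [-0.03 -0.05 -0.06] op 0.15722991533547054 j [-37.7  33.   94.3  -0.   52.7  -9.8]
[-252.1, 1.0, -193.6] [0.0, -16.5, -0.0]
side 180 361.89444444444445 211.63888888888889 [ 0.5350231  -0.20665445  0.11315791]
top 143 386.7762237762238 262.90909090909093 [ 0.53558016 -0.2122976   0.11552026]
```

View pics/side6.png

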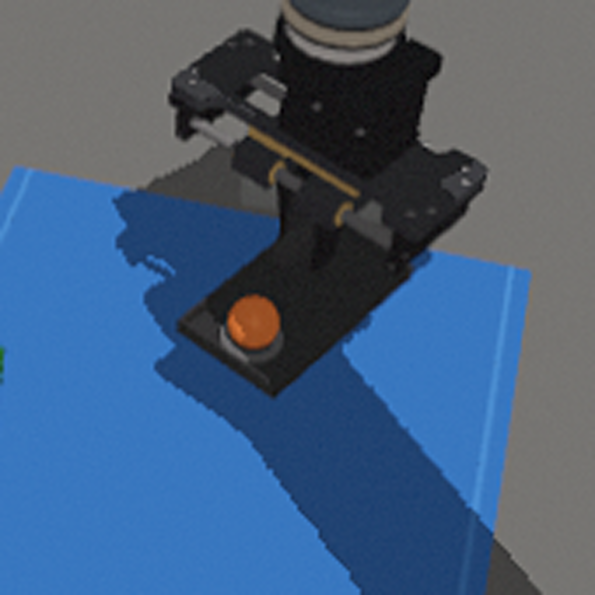

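jog_arm --motion '[-3,0,-2,0,-0.2,0,-8,0,-6,0,-0.5,0,-15,0,-12,0,-1,0,-25,0,-19,0,-1.7,0,-40,0,-31,0,-2.6,0,-55,0,-43,0,-3.6,0,-73,0,-56,0,-4.8,0,-91,0,-70,0,-6,0,-108,0,-83,0,-7,0,-126,0,-97,0,-8.2,0,-144,0,-111,0,-9.4,0,-161,0,-124,0,-10.5,0,-179,0,-138,0,-11.7,0,-197,0,-151,0,-12.9,0,-212,0,-163,0,-13.9,0,-227,0,-175,0,-14.8,0,-237,0,-182,0,-15.5,0,-245,1,-188,0,-16,0,-250,1,-192,0,-16.3,0,-252,1,-194,0,-16.5,0]'

```text
time_s: 15.05
position: [0.4598, 0.0572, 0.1545]
tcp_rot: [[-0.199, 0.0, 0.98], [-0.98, -0.0, -0.199], [0.0, -1.0, 0.0]]
force: [0.2, 0.1, -2.0]
opening: 0.154
```

jog_arm --motion '[0,0,0,0,0,0,0,0,0,0,0,0,0,0,0,0,0,0,0,0,0,0,0,0]'

```text
time_s: 15.55
position: [0.4598, 0.0568, 0.1545]
tcp_rot: [[-0.2, 0.0, 0.98], [-0.98, -0.0, -0.2], [0.0, -1.0, 0.0]]
force: [-0.2, 0.4, -1.1]
opening: 0.158
```

```bash
python3 - <<'E'
from h import *
plan([(460,57,154.5,-11.5)])
for n in("side","top"):
  p,d=bot.capture(n);np.savez(n+"7.npz",p=p,d=d);cv2.imwrite(f"pics/{n}7.png",p[:,:,::-1])
  W=grid(n,d);q=p.astype(int);m=(q[...,0]>q[...,2]+60)&(q[...,0]>1.5*q[...,1])&(d>0)&(W[...,1]<.2)&(W[...,1]>-.1)&(W[...,2]>.05)&(W[...,2]<.14)
  v,u=np.nonzero(m);print(n,len(u),u.mean(),v.mean(),W[m].mean(0))
E
```

```text
t 15.55 p [459.8  56.8 154.5] head -11.51278231025797 y [ 0. -0. -1.] F [-0.2  0.4 -1.1] M [-0.03 -0.09 -0.  ] op 0.1580489300059504 j [ -6.8  26.5 109.9  -0.   43.6   4.7]
[-0.2, 0.0, 0.2] [-0.0, -0.0, 0.0]
side 272 360.56985294117646 345.0772058823529 [0.46882574 0.11197779 0.11310606]
top 0 nan nan [nan nan nan]<stdin>:6: RuntimeWarning: Mean of empty slice.
  ret = ret.dtype.type(ret / rcount)
  ret = um.true_divide(
```

View pics/side7.png

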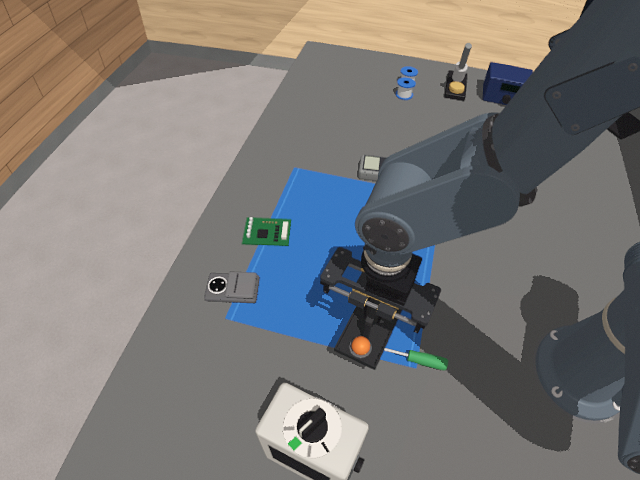

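View pics/top7.png

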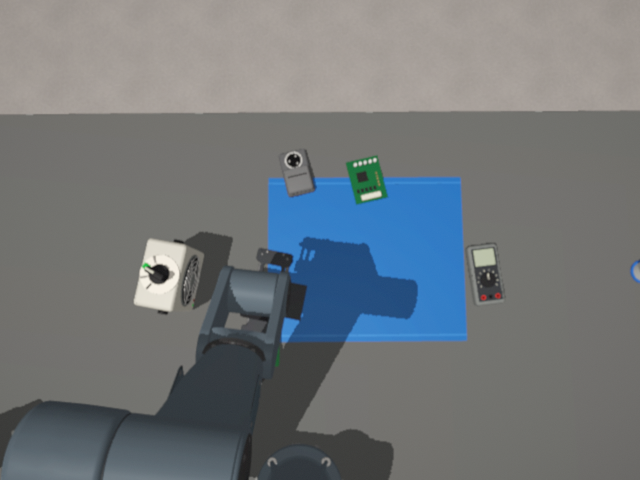

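```bash
python3 - <<'E'
from h import *
L=np.load("side7.npz");p=L["p"].astype(int);W=grid("side",L["d"])
b=onz("side",360.6,345.1,.107);print("ball",b)
ex=np.array([np.cos(np.radians(78.5)),np.sin(np.radians(78.5))]);ey=np.array([-ex[1],ex[0]])
for o in((.508,.295),(.508,.2968)):
  d=b[:2]-np.array(o)-(-.045)*ex;print("out",-d@ex,"across",d@ey)
# tray floor points: near tray, dark, floor ~z .085-.095
t=W[...,:2]-np.array([.4598,.0568]);a=t@ex;c=t@-ey
m=(L["d"]>0)&(a>.01)&(a<.072)&(abs(c)<.036)&(p.max(2)<90)&(W[...,2]>.07)&(W[...,2]<.11)&(np.hypot(a-.048,c)>.026)
A=np.c_[a[m],c[m],np.ones(m.sum())];s,r,*_=np.linalg.lstsq(A,W[m][:,2],rcond=None)
print(m.sum(),"slopes deg along,across",np.degrees(s[:2]),"z0",s[2],"rms",(r/m.sum())**.5)
cv2.imwrite("pics/side7b.png",cv2.resize(L["p"][290:380,310:450,::-1],None,fx=5.5,fy=5.5,interpolation=cv2.INTER_CUBIC))
E
```

```text
ball [0.46883228 0.10918018 0.107     ]
out 0.14489822131379101 across 0.0013349012234617035
out 0.14666208578210851 across 0.0009760389415107439
525 slopes deg along,across [ 0.03886585 -0.41105865] z0 0.08760530023559612 rms [0.00135165]
```

View pics/side7b.png

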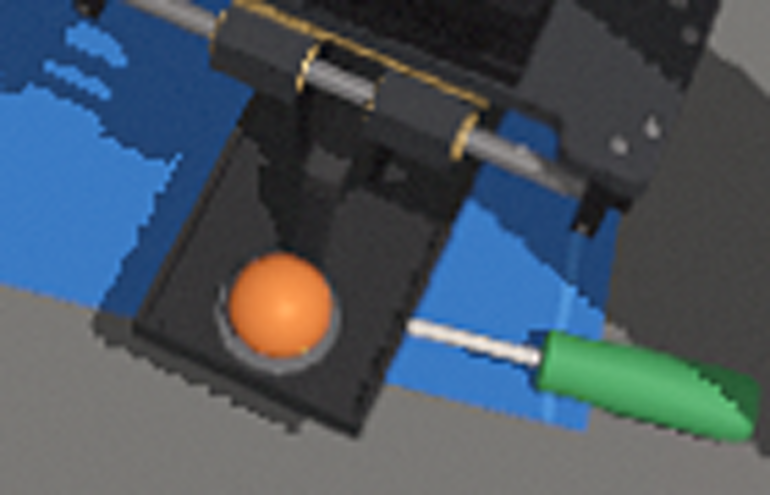

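jog_arm --motion '[0,0,0,0,0,0,0,0,0,0,0,0,0,0,0,0,0,0,0,0,0,0,0,0]'

```text
time_s: 16.15
position: [0.4597, 0.057, 0.1546]
tcp_rot: [[-0.199, 0.0, 0.98], [-0.98, 0.0, -0.199], [-0.0, -1.0, 0.0]]
force: [0.8, 0.7, -1.7]
opening: 0.158
```

```bash
python3 - <<'E'
from h import *
p,d=bot.capture("side");q=p.astype(int)
m=(q[...,0]>q[...,2]+60)&(q[...,0]>1.5*q[...,1]);m[:300]=0;m[:,:320]=0;m[:,400:]=0;v,u=np.nonzero(m);print("ball px",u.mean(),v.mean())
plan([]);print(bot.hand_in())
E
```

```text
ball px 360.6109090909091 345.24363636363637
t 16.2 p [459.7  57.  154.5] head -11.495474128870354 y [ 0.  0. -1.] F [ 0.5 -0.7 -1.4] M [-0.01 -0.07 -0.02] op 0.15542648539962178 j [ -6.8  26.5 109.9   0.   43.6   4.7]
the job is handed in; nothing more can be done
None
```

The selector was turned one click, from low to the green mark, and the tray is being held by its handle in the air stream. The job was handed in at 16.2 s.

- **Selector:** after I released it, the side picture showed the pointer line at the green mark.
- **Ball position:** measured from the side camera, the ball is about 145 mm out from the grille face and about 1 mm off centre sideways. Its height comes from the arm's lift, about 0.105–0.107 m.
- **Tray:** a fit to the tray floor in the depth picture gave a tilt under 0.5°, with the ball end towards the grille.
- **Ball in pocket:** it sat in its ring at the final look. Its pixel position was unchanged between the two last pictures, and the arm was still.
- **Other things on the bench:** none looked moved, judged by eye from the pictures. In the final views the arm hid part of the multimeter from the side camera and most of the screwdriver from the top camera.

**Check that failed:** the top camera could not see the ball in the final pose because the arm was in the way, so the ball's position there rests on the side camera alone. The two cameras differed by about 2 mm on the ioniser's position, which is well within the allowed range.

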